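# Seat the D-bore cam on the marking jig

### The arm

A 6-joint arm with a two-finger parallel gripper is mounted at the origin on a cart in front of the work surface, level with it; the furniture and walls round the work are solid. World frame = base frame: x ahead of the robot, y to its left, z up, the work surface at z = 0. Lengths are in m, angles in rad, forces in N, time in s.
With the tool pointing down it reaches from about 0.375 to 0.75 m from the base axis. Payload 9 kg.
Tool frame: the origin (TCP) lies between the finger pads; the fingertips stand 22 mm ahead of it and the grasp point (between the pads) lies 3 mm ahead of it; z points along the fingers, y is the line along which they close (so a half turn about z gives the same grasp; the last joint's range is limited). The gripper opens to 85 mm and grips with 20 to 120 N. Pads are 22 mm wide; open, the fingers measure 114 mm over their backs; the gripper's body (76 mm by 85 mm) begins 54 mm behind the grasp point. The pads swing forward as they close: fully open they stand 13 mm farther back than shut.
Start: joints at [1.051, 0.104, 0.097, 1.564, 0, 1.353], TCP at [0.178, 0.573, 0.253] pointing down, gripper open.
Joint ranges: [-2.99, 2.99], [-0.84, 1.86], [-1.1, 1.16], [-1.84, 2.11], [-1.51, 1.56], [-3.14, 3.14]. Speed limits (rad/s): [2.22, 2.22, 2.57, 3.14, 3.14, 3.14].

### API

Orientations are given as a unit quaternion [x, y, z, w].
In Python, from bench import r gives the robot as it stands. Calls block until the motion is done:
- r.move_to(position, orientation): joint-space move of the TCP to a pose.
- r.move_linear(position, rot=None, feed=0.15, force_limit=None): straight line of the TCP; rot=None keeps the orientation; feed is the mean speed in m/s. With force_limit (N) it stops when the force on the tool has changed by that much, and returns True; else False.
- r.move_joints(angles): joint-space move.
- r.gripper_open() and r.close_gripper(f_grip=None): open the fingers fully, or close them until they stop; f_grip is the grip in N (None keeps the last).
- r.hold(seconds).
- r.inverse_kinematics(position, orientation): joint angles nearest the present ones, or None.
- r.observe(): the state.
- r.capture(name): name is "side" or "top" or "wrist"; returns a dict with "img" (420x560x3 uint8, blue, green, red), "range_z" (420x560 float32, m along the optical axis (not along the pixel's ray), 0 where there is no reading), "intrinsics" (3x3 intrinsics, pixels), "T" (4x4, takes a point from camera to world coordinates). Camera axes: x right, y down, z forward; pixel columns grow to the right and rows downward; lengths in m; the calibration is good to about 2 mm. A picture is of the moment at which its call begins.
A pose or a line that the arm cannot do raises r.MotionError and nothing moves.
- r.hand_in(): hands the job in, once; it reports no verdict.
The state is a dict: "t": time; "joint_pos": joint angles; "qvel": joint speeds; "effort": joint torques, N m; "eef_pos": TCP position; "ee_rot": TCP orientation; "contact_force": force on the tool from outside, world axes, zero at the start; "moment": the same for the moment, N m; "gripper_width": opening from 0.0 (shut) to 1.0 (fully open).
Only numpy, scipy, OpenCV 4.12 (cv2) and the standard library are available. Lean on these libraries where they do the work, as an engineer would, in place of code of your own. Each camera call takes 0.05 s, during which the arm holds its last target. There are 200 camera calls.

### The job

Get a cam ready for laser marking: take the lobed cam with the D-shaped hole and put it on the jig's upright flatted shaft, turned so that the flat in the hole meets the flat on the shaft, right down until it lies flat on the jig's plate, and let go. Leave the other cam, the one with the small round hole, where it lies.

Things in the scene. Friction and masses are not known exactly. Their poses are not given: they have to be found in the camera images.
- cam: Steel cam, loose, hub up, 0.13-0.25 kg: pear-shaped flange 67 x 50 x 10 mm; on it a 46 mm round hub, 10 to 32 mm above the underside, with two grip flats 38 mm apart facing +y and -y. D-shaped hole right through, 28 mm diameter, its flat on the -x side 6 mm from the centre. Origin: hole's centre at the underside; x to the lobe's tip (42 mm off), z up. x starts within 45 deg of straight ahead.
- cam_lobe (a point): Point in the lobe of the cam with the D-shaped hole, 35 mm from the hole's centre toward the lobe's tip, 10 mm above the underside (top of the flange). Axes as the cam's.
- seat (a point): Foot of the fixed jig's upright bright shaft: on its axis, at the top of the 110 x 80 x 10 mm dark plate. Shaft 24 mm diameter, 46 mm tall, the top 12 mm tapered to 0.45 size; flat on its -x side, 4 mm from the axis: 2 mm clearance, 10 degrees play each way. x: along the plate's white line, where the lobe goes (starts within 30 deg of straight ahead); z up. Seated, cam origin and axes meet these.
- plain_cam: The other cam, to be left alone: same steel shape and size, loose, but with a round hole only 16 mm in diameter, too small for the shaft. Origin and axes as on the cam.

How it is judged:
At the end, for the whole second after the job is handed in: The D-bore cam is at rest, released, on the shaft: its hole's centre within 6 mm of the shaft's axis, its underside within 4 mm of the plate's top and level within 7 degrees, its lobe along the plate's white line within 24 degrees (as the flats let it) (horizontal distance between cam and seat below 0.006 m and z of cam in the frame of seat between -0.004 and 0.004 m and angle between the x axis of cam and the x axis of seat, either way round below 0.42 rad and x of cam_lobe in the frame of seat above 0.02 m and angle between cam's own z axis and vertical below 0.12 rad and linear speed of cam below 0.01 m/s); the robot touches nothing.
It fails at once if the cam with the small round hole is moved by more than 20 mm (distance of plain_cam from where it was at the start of the episode above 0.02 m).
It also fails if it takes over 38 s, if anything falls off the work surface, if the arm or the gripper's body presses on something with over 40 N, if the wrist force passes 120 N, or if a joint passes its speed limit or range.

## Working session

There is one attempt and no reset: what is moved stays moved. The work goes in short steps, each a Python script; the robot and the scene stay as the last script left them, time stands still between calls to the robot, and variables do not carry over. Pictures are saved under pics/ and viewed, on a budget of 10 in all, crops included, one or two more only if the job needs it, and the job is handed in when it is done.

```bash
ls; mkdir -p pics; python3 - <<'E'
from bench import r
import cv2,numpy as np
for n in("top","side"):
    c=r.capture(n); np.savez(n+".npz",**c); cv2.imwrite(f"pics/{n}0.png",c["img"])
    print(n,c["intrinsics"].round(1).tolist(),c["T"].round(3).tolist())
print(r.observe())
E
```

```text
pics
top [[389.9, 0.0, 280.6], [0.0, 389.9, 209.4], [0.0, 0.0, 1.0]] [[-0.021, -0.993, 0.119, 0.416], [-1.0, 0.023, 0.013, 0.02], [-0.016, -0.118, -0.993, 0.946], [0.0, 0.0, 0.0, 1.0]]
side [[403.7, 0.0, 279.0], [0.0, 403.7, 210.3], [0.0, 0.0, 1.0]] [[0.899, -0.263, 0.349, 0.203], [-0.437, -0.527, 0.729, -0.653], [-0.008, -0.808, -0.589, 0.584], [0.0, 0.0, 0.0, 1.0]]
{'t': 0.1, 'joint_pos': array([1.05133095e+00, 1.04661808e-01, 9.65724275e-02, 1.56390847e+00,
       3.01633694e-06, 1.35309825e+00]), 'qvel': array([ 0.00042181, -0.00230431,  0.00221947, -0.00068413, -0.00162124,
        0.00051119]), 'effort': array([ 8.78919382e-03, -5.58211792e+01,  5.04716527e+01,  1.31299353e-02,
       -1.21210683e-04, -2.78945873e-05]), 'eef_pos': array([0.17817782, 0.57265322, 0.25260103]), 'ee_rot': array([ 1.50311777e-01,  9.88638462e-01, -5.59870497e-04, -2.17856889e-04]), 'contact_force': array([-0.26784194,  0.3751457 , -0.25689163]), 'moment': array([ 0.03039443, -0.03407154, -0.06570119]), 'gripper_width': 1.0015236568321}
```

View pics/top0.png

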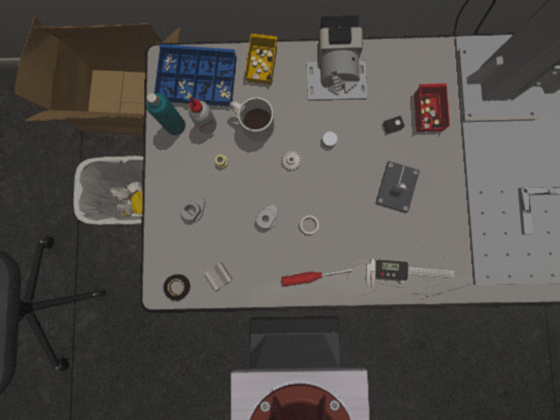

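View pics/side0.png

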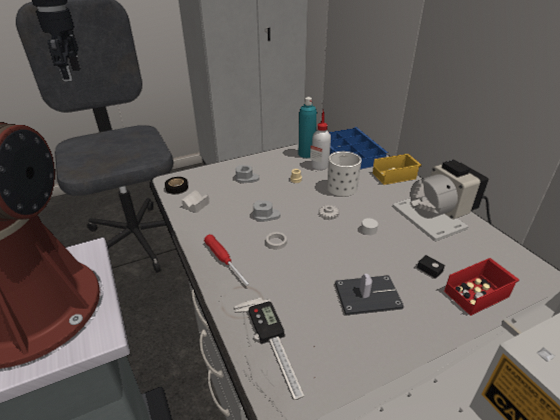

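The top view shows two cams, at about (193,209) and (266,217), and the jig at (399,186). The side view shows the same at (245,174), (264,210) and (367,293). I'll zoom in on all three.

```bash
python3 - <<'E'
import cv2,numpy as np
t=np.load("top.npz");s=np.load("side.npz")
def crop(d,u,v,h=24):
    return cv2.resize(d["img"][v-h:v+h,u-h:u+h],(264,264),interpolation=cv2.INTER_CUBIC)
R1=np.hstack([crop(t,193,209),crop(t,266,217),crop(t,399,186)])
R2=np.hstack([crop(s,245,174),crop(s,264,210),crop(s,367,293,36)])
cv2.imwrite("pics/crop0.png",np.vstack([R1,R2]))
for n,d,pts in(("top",t,[(193,209),(266,217),(399,186)]),):
    K,T=d["intrinsics"],d["T"]
    for u,v in pts:
        ray=T[:3,:3]@np.linalg.solve(K,[u,v,1]);p=T[:3,3]+ray*(0.01-T[2,3])/ray[2];print(p.round(3), d["range_z"][v-14:v+14:4,u-14:u+14:4].round(3).tolist())
E
```

```text
[0.534 0.245 0.01 ] [[0.9629999995231628, 0.9660000205039978, 0.9649999737739563, 0.9620000123977661, 0.9629999995231628, 0.9639999866485596, 0.9629999995231628], [0.9599999785423279, 0.9629999995231628, 0.9589999914169312, 0.9610000252723694, 0.953000009059906, 0.9490000009536743, 0.9520000219345093], [0.9649999737739563, 0.9589999914169312, 0.9279999732971191, 0.9259999990463257, 0.9290000200271606, 0.9509999752044678, 0.9490000009536743], [0.9599999785423279, 0.9279999732971191, 0.9419999718666077, 0.9599999785423279, 0.9259999990463257, 0.9340000152587891, 0.9470000267028809], [0.9559999704360962, 0.9300000071525574, 0.953000009059906, 0.9589999914169312, 0.9580000042915344, 0.9340000152587891, 0.9539999961853027], [0.9580000042915344, 0.925000011920929, 0.921999990940094, 0.9259999990463257, 0.9229999780654907, 0.9480000138282776, 0.9580000042915344], [0.9559999704360962, 0.9559999704360962, 0.9229999780654907, 0.9229999780654907, 0.9419999718666077, 0.953000009059906, 0.9549999833106995]]
[0.51  0.068 0.01 ] [[0.9599999785423279, 0.9559999704360962, 0.9559999704360962, 0.959999
[... 1232 characters left out ...]
99988079071, 0.9470000267028809, 0.9459999799728394, 0.9549999833106995, 0.9459999799728394, 0.9470000267028809, 0.949999988079071], [0.9449999928474426, 0.9459999799728394, 0.9470000267028809, 0.9150000214576721, 0.9020000100135803, 0.9480000138282776, 0.9509999752044678], [0.9470000267028809, 0.9470000267028809, 0.9359999895095825, 0.9110000133514404, 0.9049999713897705, 0.9039999842643738, 0.9449999928474426], [0.9480000138282776, 0.9480000138282776, 0.9459999799728394, 0.9440000057220459, 0.9350000023841858, 0.9430000185966492, 0.9440000057220459], [0.9440000057220459, 0.9449999928474426, 0.9409999847412109, 0.9440000057220459, 0.9449999928474426, 0.9430000185966492, 0.9419999718666077]]
```

View pics/crop0.png

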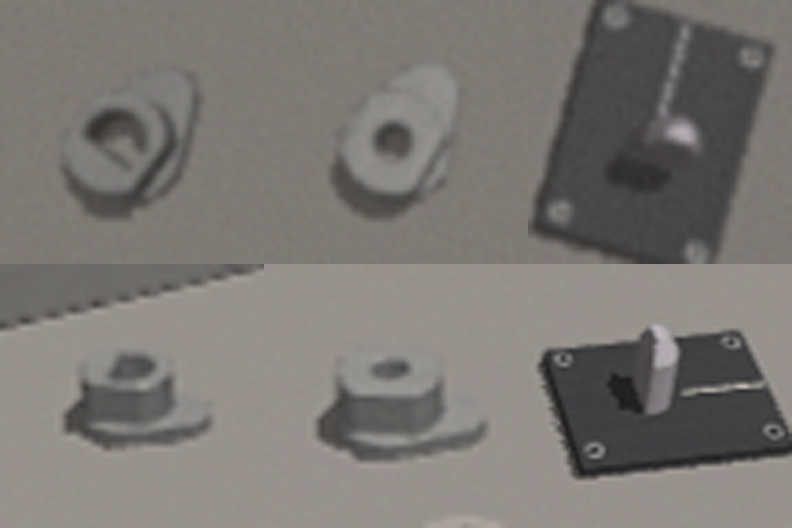

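The left cam, at top pixel (193,209), has the D-bore: its flat chord is visible and the lobe points about -31°. The cam at (266,217) has the small round hole. The jig's line points about -12°. Next I'll view both from the wrist camera at the same relative pose.

```bash
cat > h.py <<'E'
from bench import r
import cv2,numpy as np
from scipy.spatial.transform import Rotation as R
def q(deg): return (R.from_euler("z",deg,degrees=True)*R.from_matrix([[-1,0,0],[0,1,0],[0,0,-1]])).as_quat()
def snap(n,name,png=None):
    c=r.capture(n); np.savez(name+".npz",**c)
    if png: cv2.imwrite("pics/"+png,c["img"])
    return c
def ray(c,uv,z):
    K,T=c["intrinsics"],c["T"]; uv=np.atleast_2d(uv).astype(float)
    d=(T[:3,:3]@np.linalg.solve(K,np.c_[uv,np.ones(len(uv))].T)).T
    return T[:3,3]+d*((z-T[2,3])/d[:,2])[:,None]
def proj(c,p):
    P=np.linalg.inv(c["T"])@np.append(p,1); w=c["intrinsics"]@P[:3]; return w[:2]/w[2]
E
python3 - <<'E'
from h import *
r.move_to([0.57,-0.25,0.25],q(-12)) if 0 else None
r.move_to([0.525,0.247,0.25],q(-31)); r.hold(.2)
a=snap("wrist","wcam","w1.png"); print(r.observe()["t"],a["T"].round(3).tolist(),a["intrinsics"][0].round(1),proj(a,[.53,.245,.01]))
r.move_to([0.575,-0.255,0.25],q(-12)); r.hold(.2)
a=snap("wrist","wjig","w2.png"); print(r.observe()["t"],r.observe()["joint_pos"].round(2),proj(a,[.575,-.255,.01]))
cv2.imwrite("pics/w12.png",np.hstack([cv2.resize(cv2.imread(f"pics/w{i}.png"),(400,300)) for i in(1,2)]))
E
```

```text
2.0833 [[0.515, 0.811, 0.277, 0.453], [0.857, -0.487, -0.166, 0.29], [-0.0, 0.323, -0.946, 0.371], [0.0, 0.0, 0.0, 1.0]] [297.7   0.  280.5] [281.26077728 183.72648258]
4.1667 [-0.62  0.19  0.19  1.57  0.   -0.42] [280.35730845 179.01901886]
```

View pics/w12.png

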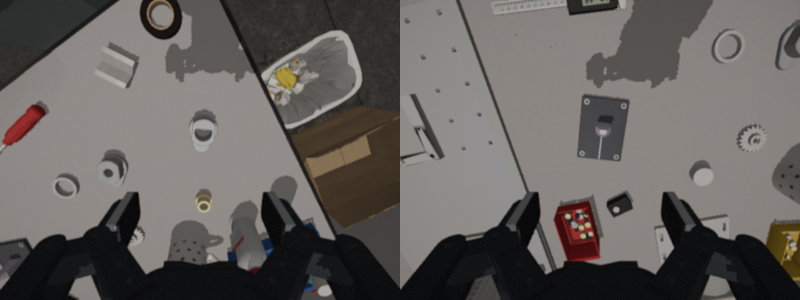

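Cam is at full-resolution wrist pixel (284,185) with its lobe down, and the jig is at (284,180). Next: segment the jig plate, cam hub and flange, and show crops with overlays.

```bash
cat > an.py <<'E'
from h import *
def L(n):
    d=np.load(n+".npz"); return {k:d[k] for k in d}
a,b=L("wcam"),L("wjig")
def height(c):
    v,u=np.indices((420,560)); d=c["range_z"]; K=c["intrinsics"]
    P=np.stack([(u-K[0,2])/K[0,0]*d,(v-K[1,2])/K[1,1]*d,d],-1)@c["T"][:3,:3].T+c["T"][:3,3]
    return P
def crop(im,u,v,h=35,s=390): return cv2.resize(im[v-h:v+h,u-h:u+h],(s,s),interpolation=cv2.INTER_CUBIC)
g=cv2.cvtColor(b["img"],cv2.COLOR_BGR2GRAY); m=np.zeros_like(g); m[125:235,225:345]=(cv2.GaussianBlur(g,(0,0),.8)[125:235,225:345]<85)*255
ct=max(cv2.findContours(m,0,1)[0],key=cv2.contourArea); h=cv2.convexHull(ct)
P=ray(b,h[:,0],0.010)[:,:2]; print("plate",cv2.minAreaRect((P*1000).astype(np.float32)))
g=cv2.cvtColor(a["img"],cv2.COLOR_BGR2GRAY)
Ha=height(a); Hb=height(b)
sel=lambda H,u,v,lo,hi,s=40:[H[v-s:v+s,u-s:u+s][(H[v-s:v+s,u-s:u+s,2]>lo)&(H[v-s:v+s,u-s:u+s,2]<hi)]]
hub=sel(Ha,284,185,.026,.042)[0]; fl=sel(Ha,284,185,.006,.016)[0]; sh=sel(Hb,284,180,.025,.07,30)[0]
for n,p in(("hub",hub),("fl",fl),("shaft",sh)): print(n,len(p),p.mean(0).round(4),np.median(p,0).round(4), p.min(0).round(3),p.max(0).round(3))
print("hub rect",cv2.minAreaRect((hub[:,:2]*1000).astype(np.float32)),cv2.minEnclosingCircle((hub[:,:2]*1000).astype(np.float32)))
im2=b["img"].copy()
cv2.imwrite("pics/crops2.png",np.hstack([crop(a["img"],284,185,28),crop(b["img"],284,180,40)]))
E
python3 an.py
```

```text
plate ((577.4996948242188, -252.4594268798828), (77.75692749023438, 109.26029205322266), 71.29417419433594)
hub 795 [0.5276 0.2509 0.0315] [0.5259 0.2521 0.0317] [0.506 0.227 0.026] [0.552 0.273 0.034]
fl 458 [0.5357 0.2429 0.0099] [0.5406 0.2375 0.0097] [0.504 0.219 0.006] [0.565 0.274 0.016]
shaft 314 [ 0.5701 -0.2501  0.0473] [ 0.5693 -0.2503  0.0485] [ 0.563 -0.262  0.026] [ 0.582 -0.238  0.058]
hub rect ((529.2116088867188, 249.53634643554688), (37.950439453125, 45.96516418457031), 53.500118255615234) ((529.215087890625, 249.44711303710938), 23.218994140625)
```

View pics/crops2.png

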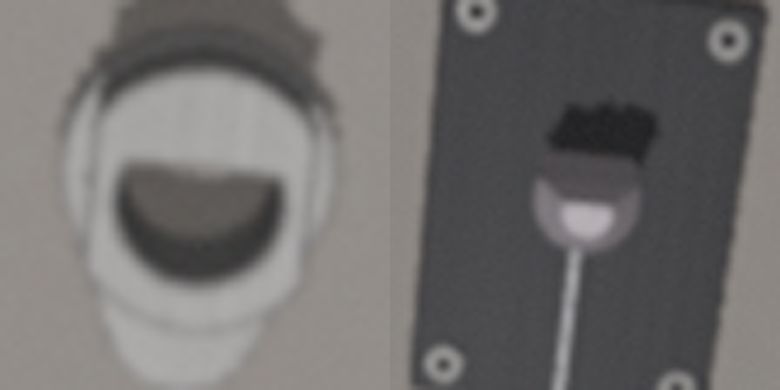

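```bash
cat >> an.py <<'E'
print("----")
g=cv2.cvtColor(b["img"],cv2.COLOR_BGR2GRAY)
# crop->full: u=244+(x-390)*80/390, v=140+y*80/390
v0,v1,u0,u1=192,217,272,288
w=g[v0:v1,u0:u1].astype(float); w=np.clip(w-100,0,None); pts=[((u0+np.arange(u1-u0))@x/x.sum(),v0+i) for i,x in enumerate(w) if x.sum()>50]
Q=ray(b,pts,0.010)[:,:2]; dx,dy,x0,y0=cv2.fitLine(Q.astype(np.float32),cv2.DIST_HUBER,0,.001,.001).ravel()
print("line",len(pts),np.degrees(np.arctan2(dy,dx)),(x0,y0),(Q[:,0].min(),Q[:,0].max()))
yaw=np.radians(-18.7); c=np.array([.5775,-.2525]); Rz=np.array([[np.cos(yaw),np.sin(yaw)],[-np.sin(yaw),np.cos(yaw)]])
print("line pts in plate frame mm",(Rz@(Q-c).T*1000)[:, ::6].round(1).tolist())
S=np.c_[(Rz@(sh[:,:2]-c).T).T*1000,sh[:,2]*1000]
for lo,hi in((25,32),(32,38),(38,44),(44,48),(48,52),(52,54),(54,60)):
    p=S[(S[:,2]>lo)&(S[:,2]<=hi)]
    if len(p): print(lo,hi,len(p),np.percentile(p[:,:2],[2,50,98],axis=0).round(1).tolist())
m=(g[165:195,270:300]>165).astype(np.uint8); m[27:]=0
mo=cv2.moments(m,True); n=mo["m00"]; print("top patch px",n,[270+mo["m10"]/n,165+mo["m01"]/n], "plate frame",Rz@(ray(b,[[270+mo["m10"]/n,165+mo["m01"]/n]],.056)[0,:2]-c)*1000)
E
python3 an.py|sed '1,/----/d'
```

```text
line 25 -18.197355 (np.float32(0.6085123), np.float32(-0.26275158)) (np.float64(0.5915530085470749), np.float64(0.6221658867729007))
line pts in plate frame mm [[14.8, 22.7, 30.7, 38.8, 47.0], [0.2, 0.4, 0.2, 0.1, 0.4]]
25 32 23 [[-12.2, -10.2], [-11.9, -0.1], [-11.6, 10.0]]
32 38 18 [[-12.1, -11.3], [-11.9, -1.9], [-10.9, 9.9]]
38 44 34 [[-12.2, -11.4], [-11.9, 1.4], [-1.2, 11.1]]
44 48 75 [[-11.8, -11.1], [-8.0, -2.5], [2.5, 11.6]]
48 52 63 [[-11.2, -8.8], [-7.7, -0.1], [0.6, 9.0]]
52 54 25 [[-10.3, -7.7], [-8.4, -2.4], [-0.9, 7.5]]
54 60 76 [[-10.0, -5.5], [-6.6, -0.0], [-2.4, 5.7]]
top patch px 38.0 [283.89473684210526, 184.78947368421052] plate frame [-6.17237052  0.17746669]
```

Both fits match the known dimensions. Hub rectangle is 38.0 x 46.0 mm, centred at (0.5292, 0.2495), so the cam yaw is -36.5°. The shaft axis is at about (0.570, -0.250) with the line at -18.5°. I'll grasp, lift and check before inserting.

```bash
python3 - <<'E'
from h import *
x,y=.5292,.2495
r.move_to([x,y,.12],q(-36.5))
print("stop",r.move_linear([x,y,.036],feed=.08,force_limit=12),r.observe()["eef_pos"].round(4))
r.close_gripper(60); o=r.observe(); print(o["t"],o["gripper_width"],o["contact_force"].round(1))
r.move_linear([x,y,.20],feed=.12); o=r.observe(); print(o["t"],o["gripper_width"],o["contact_force"].round(1),o["eef_pos"].round(4))
r.move_to([.570,-.250,.16],q(-18.5)); r.hold(.2); o=r.observe(); print(o["t"],o["gripper_width"],o["contact_force"].round(1),o["eef_pos"].round(4))
a=snap("wrist","wh"); b=snap("side","sh")
u,v=proj(b,[.57,-.25,.08]).astype(int); print(u,v)
cv2.imwrite("pics/held.png",np.hstack([cv2.resize(a["img"],(400,300)),cv2.resize(b["img"][v-75:v+75,u-100:u+100],(400,300),interpolation=cv2.INTER_CUBIC)]))
E
```

```text
stop False [0.5297 0.2496 0.0367]
7.7667 0.4281404021540616 [-0.5 -0.5  3.2]
9.2833 0.43078602612032035 [ 0.5  0.6 -2.2] [0.5288 0.2494 0.199 ]
11.3083 0.43126204704531285 [ 0.1  0.3 -2.3] [ 0.5703 -0.2493  0.1601]
367 265
```

View pics/held.png

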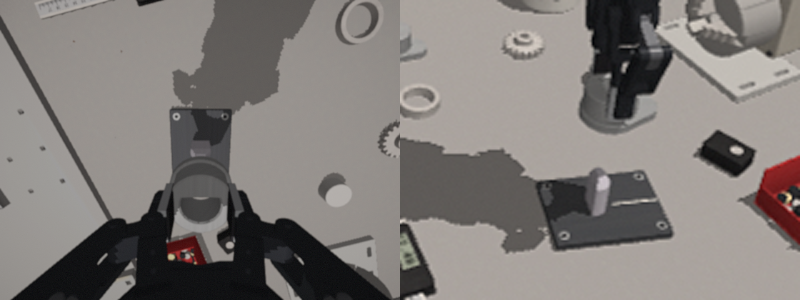

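Cam is held level by the hub, lobe forward. Wrist view has the hub at about (200,190) in front of the jig; the side view has it well above the shaft. Next I'll measure the cam's offset in the hand.

```bash
python3 - <<'E'
from h import *
d=np.load("wh.npz");c={k:d[k] for k in d}
v,u=np.indices((420,560)); z=c["range_z"]; K=c["intrinsics"]
P=np.stack([(u-K[0,2])/K[0,0]*z,(v-K[1,2])/K[1,1]*z,z],-1)@c["T"][:3,:3].T+c["T"][:3,3]
o=r.observe(); e=o["eef_pos"]; yw=np.radians(-18.5)
D=P-e; X=(np.cos(yw)*D[...,0]+np.sin(yw)*D[...,1])*1e3; Y=(-np.sin(yw)*D[...,0]+np.cos(yw)*D[...,1])*1e3; Z=D[...,2]*1e3
near=(abs(X)<60)&(abs(Y)<45)&(z>0)
print(np.histogram(Z[near&(abs(Y)<17)],bins=range(-60,30,3)))
m=near&(Z<2)&(Z>-11)&(abs(Y)<18)
p=np.c_[X[m],Y[m],Z[m]]; print(len(p),np.percentile(p,[1,50,99],axis=0).round(1).tolist())
r_=[(y0,p[abs(p[:,1]-y0)<1.5,0].min().round(1)) for y0 in range(-14,15,4) if (abs(p[:,1]-y0)<1.5).any()]; print("back edge of hub top (expect -sqrt(23^2-y^2))",r_)
for y0 in range(-14,15,4):
    print(y0,np.sort(p[abs(p[:,1]-y0)<1.5,0]).round(0)[::6].tolist())
E
```

```text
(array([   0,    0,    0,    0,    0,    0,    0,    3,  158,  211,  392,
        365,  299,  319,  342,  368,  382,  482, 3338,    4,    0,    0,
          0,    0,    0,    0,    0,    0,    0]), array([-60, -57, -54, -51, -48, -45, -42, -39, -36, -33, -30, -27, -24,
       -21, -18, -15, -12,  -9,  -6,  -3,   0,   3,   6,   9,  12,  15,
        18,  21,  24,  27]))
4345 [[-22.9, -17.6, -10.7], [-7.9, -0.0, -4.9], [20.8, 17.8, -3.3]]
back edge of hub top (expect -sqrt(23^2-y^2)) [(-14, np.float64(-19.8)), (-10, np.float64(-21.9)), (-6, np.float64(-22.9)), (-2, np.float64(-23.5)), (2, np.float64(-23.3)), (6, np.float64(-22.9)), (10, np.float64(-21.5)), (14, np.float64(-19.2))]
-14 [-20.0, -19.0, -19.0, -18.0, -18.0, -18.0, -18.0, -17.0, -17.0, -17.0, -16.0, -15.0, -15.0, -15.0, -14.0, -13.0, -13.0, -12.0, -12.0, -11.0, -10.0, -10.0, -9.0, -9.0, -9.0, -8.0, -8.0, -7.0, -7.0, -6.0, -5.0, -4.0, -3.0, -2.0, -1.0, 0.0, 1.0, 2.0, 2.0, 3.0, 3.0, 4.0, 4.0, 5.0, 5.0, 5.0, 6.0, 6.0, 7.0, 7.0, 7.0, 8.0, 8.0, 9.0, 9.0, 10.0, 11.0, 11.0, 12.0, 13.0, 13.0, 14.0, 14.0, 15.0, 15.0, 16.0, 17.0, 19.0
[... 2030 characters left out ...]
, -16.0, -16.0, -15.0, -15.0, -14.0, -14.0, -13.0, -13.0, -12.0, -12.0, -11.0, -11.0, -10.0, -10.0, -9.0, -9.0, -8.0, -8.0, -7.0, 7.0, 8.0, 9.0, 9.0, 9.0, 9.0, 10.0, 10.0, 11.0, 11.0, 11.0, 11.0, 12.0, 12.0, 13.0, 13.0, 14.0, 15.0, 16.0, 16.0, 16.0, 17.0, 18.0, 18.0, 19.0, 20.0]
14 [-19.0, -19.0, -18.0, -18.0, -18.0, -17.0, -17.0, -17.0, -16.0, -16.0, -15.0, -15.0, -15.0, -14.0, -14.0, -13.0, -12.0, -12.0, -12.0, -11.0, -10.0, -10.0, -9.0, -9.0, -8.0, -7.0, -7.0, -7.0, -6.0, -5.0, -4.0, -4.0, -3.0, -3.0, -2.0, -1.0, -0.0, 0.0, 1.0, 2.0, 2.0, 3.0, 3.0, 4.0, 4.0, 4.0, 5.0, 5.0, 6.0, 6.0, 7.0, 7.0, 8.0, 8.0, 9.0, 9.0, 10.0, 11.0, 11.0, 12.0, 12.0, 13.0, 14.0, 14.0, 14.0, 15.0, 16.0, 17.0, 19.0]
```

The cam is centred in the hand to within 0.5 mm, with the hub top about 4.5 mm below the TCP. Seated TCP height should therefore be about 0.0465.

```bash
python3 - <<'E'
from h import *
def st(s): o=r.observe(); print(s,round(o["t"],2),o["eef_pos"].round(4),o["contact_force"].round(1),o["moment"].round(2))
r.move_linear([.570,-.250,.100],feed=.1); st("pre")
hit=r.move_linear([.570,-.250,.046],feed=.03,force_limit=12); st(("down",hit))
E
```

```text
pre 12.16 [ 0.5702 -0.2502  0.1005] [ 0.3  0.6 -1.7] [ 0.02 -0.04 -0.05]
('down', False) 14.11 [ 0.57   -0.25    0.0465] [-4.3  2.   5. ] [ 0.54  0.84 -0.01]
```

It went on without being stopped: z is 0.0465 with light plate contact. Now release, retreat and check.

```bash
python3 - <<'E'
from h import *
r.gripper_open(); r.move_linear([.570,-.250,.20],feed=.12); 
r.move_to([.555,-.245,.25],q(-18.5)); r.hold(.2)
o=r.observe(); print(o["t"],o["contact_force"].round(1))
c=snap("wrist","wf"); b=snap("side","sf"); snap("top","tf")
v,u=np.indices((420,560)); z=c["range_z"]; K=c["intrinsics"]
P=np.stack([(u-K[0,2])/K[0,0]*z,(v-K[1,2])/K[1,1]*z,z],-1)@c["T"][:3,:3].T+c["T"][:3,3]
D=P-[.57,-.25,0]; near=(np.hypot(D[...,0],D[...,1])<.03)&(z>0)
m=near&(P[...,2]>.037)&(P[...,2]<.046)&(np.hypot(D[...,0],D[...,1])>.0145)
p=P[m]; print(len(p),np.median(p[:,2]),cv2.minAreaRect((p[:,:2]*1000).astype(np.float32)))
A=np.c_[p[:,:2]-p[:,:2].mean(0),np.ones(len(p))]; print("tilt",np.linalg.lstsq(A,p[:,2],rcond=None)[0])
U=proj(c,[.57,-.25,.03]).astype(int); W=proj(b,[.57,-.25,.03]).astype(int)
f=lambda im,w:cv2.resize(im[w[1]-40:w[1]+40,w[0]-40:w[0]+40],(400,400),interpolation=cv2.INTER_CUBIC)
cv2.imwrite("pics/fin.png",np.hstack([f(c["img"],U),f(b["img"],W)]))
E
```

```text
16.6083 [-0.5 -0.3 -0.2]
643 0.04159341759085389 ((569.4635620117188, -251.00877380371094), (37.3507080078125, 46.50062561035156), 72.2363510131836)
tilt [7.64035192e-03 9.69816991e-05 4.15113312e-02]
```

View pics/fin.png

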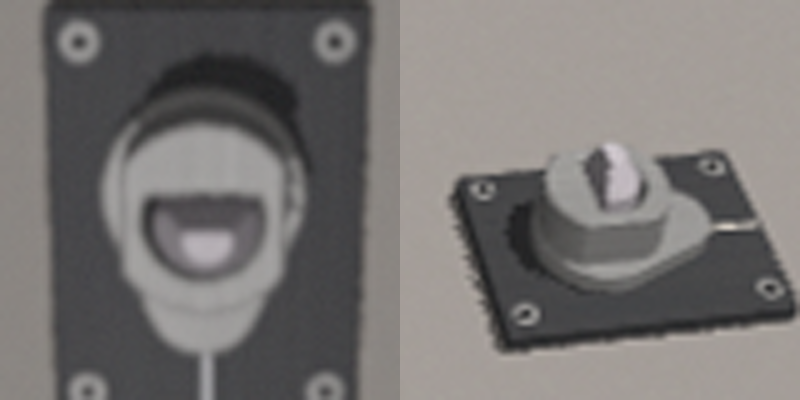

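The cam is seated on the shaft with flat against flat and the lobe along the line. Its hub top is at z = 0.0416 (0.042 expected), the tilt is about 0.4°, and the hub centre is about 1 mm from the axis.

```bash
python3 -c "
from h import *
t0=np.load('top.npz')['img'].astype(int);t1=np.load('tf.npz')['img'].astype(int)
print('plain cam px change',abs(t1-t0)[195:240,245:290].mean())
r.hand_in()"
```

```text
plain cam px change 15.20559670781893
the job is handed in; nothing more can be done
```

That pixel change is higher than I expected, so I'm checking whether it is the arm or its shadow.

```bash
python3 -c "
import numpy as np,cv2
a=np.load('top.npz');b=np.load('tf.npz')
s=np.s_[195:240,245:290]
print(np.median(b['range_z'][s]-a['range_z'][s]),a['img'][s].mean(),b['img'][s].mean())
for d in(a,b):
  z=d['range_z'][s]; m=(z<.93)&(z>.88); print(m.sum(),np.argwhere(m).mean(0)+[195,245])"
```

```text
-0.00011098385 121.00378600823045 136.2093827160494
247 [218.55060729 264.97165992]
244 [218.48770492 264.95081967]
```

The cam with the D-shaped hole is on the jig's shaft, flat against flat and lobe along the white line, and released. I handed the job in at about 17 s of the 38 s allowed; no verdict is reported.

I found both cams and the shaft in the wrist camera's depth images. I gripped the D-hole cam by its hub flats at 60 N, turned it to the line and lowered it. It went down to the plate with about 7 N of contact force.

**Last checks, before handing in:**
- **Height:** the hub top is at z = 41.6 mm, against 42 mm expected, and the tilt is about 0.4°.
- **Position:** the hub centre is about 1 mm from the shaft axis.
- **Turn:** the cam is within about 1° of the white line.
- **Release:** the gripper was clear and read no contact force.

**The other cam:** a plain pixel comparison around it showed a change of 15 grey levels. I followed this up only after handing in, using images taken before and after the job. The area had become evenly brighter, while the hub's position in the depth image moved by less than 0.1 pixel, so that cam was not moved.

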